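# Hold the dish lift at the top of its cam

## Task

Take hold of the black handle of the dish lift's cam lever and swing it up and over until the deck with the dishes stands at its very highest; the cam sits on its shaft at a different angle each time, so watch the deck, or feel for the point where the lever stops pushing back and begins to run away. Finish while still holding the handle there, at rest, so that I can take the dishes. Do not push on the deck or its dishes, and leave everything else on the counter where it is.

Things in the scene. Friction and masses are not known exactly. Their poses are not given: they have to be found in the camera images.
- lift: dish lift, a fixed frame: steel base plate 200 mm (its x) by 170 mm (its y) by 8 mm, two guide posts 168 mm high at its x = +-88, y = +30 mm. Origin: centre of the base's underside, on the counter; z up. The lever swings in its x-z plane, on its -y side; -x is the side nearer the robot
- lift_lever: cam lever: flat steel arm 16 mm wide, 120 mm from shaft axis to handle axis, at y = -99 mm of the lift. Origin: on the shaft axis at the middle of the lift, 80 mm up; z points along the arm to the handle, y along the shaft. Starts at its rest stop, leaning 1.45 rad from upright to the lift's -x; turns over to a stop 1.45 rad past upright, to +x. Angle a: from upright, + to +x
- handle (a point): middle of the handle's free length, on its axis: round black bar, 18 mm diameter, parallel to the lift's y, free from y = -104 to -170 mm, this point at -140 mm. Gripped from above, fingers closing along the lift's x, it turns between the pads, so the gripper may keep pointing down. The deck pushes the lever back before the cam's top, onward past it: up to about 10 N here, nothing at the top
- shaft (a point): the point on the fixed shaft axis level with the handle's middle (the lift's x = 0, y = -140 mm, z = 80 mm): the handle point circles about it with radius 120 mm
- lift_deck: deck of the lift: aluminium plate 150 x 150 x 6 mm, slides straight up and down, carries a fixed stack of three white dishes 132 mm across; stack's top 56 mm above the plate's underside. Origin: centre of the underside, lifted by a round eccentric disc (68 mm diameter, centre 36 mm off the shaft axis) to 114 + 36 cos(a - a_top) mm, but never below its rests at 135 mm (a: the lever's angle)
- deck_top (a point): centre of the deck plate's upper face, under the dishes: 141 mm up at the start, on its rests, 156 mm at the highest lift. The lever first swings freely; about 0.95 rad before the top the cam meets the deck and lifts it, and past the top it sinks again. The lever's angle at the top, a_top, is hidden and differs each time: 0.45 rad before upright to 0.55 rad past it
- pitcher: steel milk pitcher, 92 mm across, 110 mm high, bar handle; origin under its centre. Leave alone
- shaker: aluminium shaker with a flip-top lid, 68 mm across, 117 mm high; origin under its centre. Leave alone
- dishes_low: stack of three white dishes, 124 mm across, 50 mm high, standing on the robot's side of the lift; origin under its centre. Leave alone
- dishes_side: another such stack, to the left; origin under its centre. Leave alone
- tamper: steel tamper 58 mm across, 90 mm high, on the black rubber corner mat (150 x 150 x 6 mm); origin under its centre. Leave alone
- espresso_cup: white espresso cup with a handle, 66 mm across, 58 mm high, beside the lift; origin under its centre. Leave alone

How it is judged:
By the outcome, as a careful person would: the job done as asked, in the order asked, and still so for the second after the job is handed in, while the arm keeps its last pose, push and grip.
It also fails if it takes over 48 s, if anything falls off the work surface, if the arm or the gripper's body presses on something with over 40 N, if the wrist force passes 120 N, or if a joint passes its speed limit or range.

## Robot

A 7-joint arm with a two-finger parallel gripper is mounted at the origin on the work surface. World frame = base frame: x ahead of the robot, y to its left, z up, the work surface at z = 0. Lengths are in mm, angles in rad, forces in N, time in s.
With the tool pointing down it reaches from about 350 to 900 mm from the base axis. Payload 19.9 kg.
Tool frame: the origin (TCP) lies between the finger pads; the fingertips stand 8 mm ahead of it and the grasp point (between the pads) lies 11 mm behind it; z points along the fingers, y is the line along which they close (so a half turn about z gives the same grasp; the last joint's range is limited). The gripper opens to 85 mm and grips with 20 to 120 N. Pads are 22 mm wide; open, the fingers measure 114 mm over their backs; the gripper's body (76 mm by 85 mm) begins 54 mm behind the grasp point. The pads swing forward as they close: fully open they stand 13 mm farther back than shut.
Start: joints at [1.087, 0.417, -0.01, 1.614, 0.005, 1.111, -0.053], TCP at [267.787, -564.705, 239.26] pointing down, gripper open.
Joint ranges: [-2.81, 2.81], [-0.39, 2.02], [-1.27, 1.25], [0.06, 2.57], [-1.19, 4.33], [0.19, 2], [-2.82, 2.82]. Speed limits (rad/s): [1.89, 1.89, 2.39, 2.39, 3.01, 3.01, 3.01].

## Interface

Orientations are given as a 3x3 rotation matrix whose columns are the frame's x, y, z axes.
In Python, from workcell import readout, optics, order gives the robot as it stands.
- The arm moves only by the tool carry_out, never from a script. Its argument "plan" is a list of rows, each an object with "slide": the shift along the tool's x, y, z in m, a list of three; "yaw": the turn about the tool's z in degrees. A call has 1 to 12 rows; each row is the pose to reach, as a shift and turn from the pose commanded when the call began, along the tool's axes at that moment; what a row does not reach only later rows make up. A row lasts 1/8 s, in which the tool goes at most 62.5 mm and 10.7 degrees, less where a joint would pass 70% of its speed; a pose out of reach is approached as far as the arm can. A call with a gripper value outside its range is refused whole. "gripper" is the opening, from 0 (shut) to 1 (fully open), set as the call begins (left out, the last holds). The fingers move at their own pace and stop on an object; "force" is the grip in N (left out, the last holds). Time passes only in rows, so rows that repeat a pose let the fingers close. It gives the time, the measured TCP pose, the force, the opening and the grip force at its end, in the units of the state.
- readout.state(): the state, without advancing time (a new reading comes with each control period).
- optics.camera(name): name is "side" or "top" or "wrist"; returns a dict with "img" (480x640x3 uint8, red, green, blue), "range_z" (480x640 float32, mm along the optical axis (not along the pixel's ray), 0 where there is no reading), "fovy" (degrees; the focal length in pixels is half the picture's height over the tangent of half this angle, whatever the lens; pixels are square), "cx", "cy" (the principal point, pixels), "rvec" (rotation vector, rad) and "tvec" (3), from world to camera coordinates, as OpenCV has them. Camera axes: x right, y down, z forward; pixel columns grow to the right and rows downward; lengths in mm; the calibration is good to about 2 mm. A picture is of the moment at which its call begins.
- order.sign_off(): hands the job in; it is judged then, once.
The state is a dict: "clock": time; "joint_pos": joint angles; "joint_velocities": joint speeds; "joint_torque": joint torques, N m; "eef_pos": TCP position; "tool_rot": TCP orientation; "force": force on the tool from outside, world axes, zero at the start; "torque": the same for the moment, N m; "gripper_width": finger opening in mm; "finger_force": force on a finger pad.
Only numpy, scipy, OpenCV 4.12 (cv2) and the standard library are available. Lean on these libraries where they do the work, as an engineer would, in place of code of your own. Each camera call takes 0.05 s, during which the arm holds its last target. There are 200 camera calls.

## Working session

There is one attempt and no reset: what is moved stays moved. The work goes in short steps, Python scripts to look and compute and a tool call to move; the robot and the scene stay as the last step left them, time stands still between calls to the robot, and variables do not carry over. Pictures are saved under pics/ and viewed, at most 10 in all, crops included, and the job is handed in when it is done.

Besides the shell and the picture viewer there is one more tool, called as a command line: name --argument value ..., lists and objects as JSON in quotes. carry_out: Moves the arm, as the interface text tells. Its arguments: {"type":"object","properties":{"plan":{"type":"array","items":{"type":"object","properties":{"slide":{"type":"array","items":{"type":"number"}},"yaw":{"type":"number"}}}},"gripper":{"type":"number"},"force":{"type":"number"}},"required":["plan"]}

```bash
mkdir -p pics
cat > h.py <<'E'
import numpy as np, cv2
from workcell import readout, optics, order
def cam(n):
    c=optics.camera(n); f=240/np.tan(np.radians(c['fovy'])/2)
    R=cv2.Rodrigues(np.array(c['rvec'],float))[0]; t=np.array(c['tvec'],float).ravel()
    z=c['range_z'].astype(float); v,u=np.mgrid[:480,:640]
    P=np.stack([(u-c['cx'])/f*z,(v-c['cy'])/f*z,z],-1)
    W=(P-t)@R; W[z<=0]=np.nan
    return c['img'],W,(R,t,f,c)
def save(n,img): cv2.imwrite('pics/'+n,cv2.cvtColor(img,cv2.COLOR_RGB2BGR))
E
python3 - <<'E'
from h import *
s=readout.state();print(s['clock'],s['eef_pos'],s['tool_rot'],s['force'],s['gripper_width'])
for n in('side','top'):
    i,W,k=cam(n);save(n+'0.png',i);np.save(n+'0.npy',W)
    print(n,-k[0].T@k[1],k[3]['fovy'])
E
```

```text
0.0 [ 267.65738844 -564.40748874  238.65443574] [[ 9.03554148e-01  4.28473511e-01 -5.92758177e-04]
 [ 4.28473915e-01 -9.03553502e-01  1.08335989e-03]
 [-7.13977108e-05 -1.23285574e-03 -9.99999237e-01]] [ 0.08374039  0.80945642 -0.83383013] 85.59137785467257
side [  53.44381519  629.45571831 1093.25024878] 50.959642339041025
top [ 411.81719432  -27.0227229  1220.93923454] 53.945309257148196
```

View pics/side0.png

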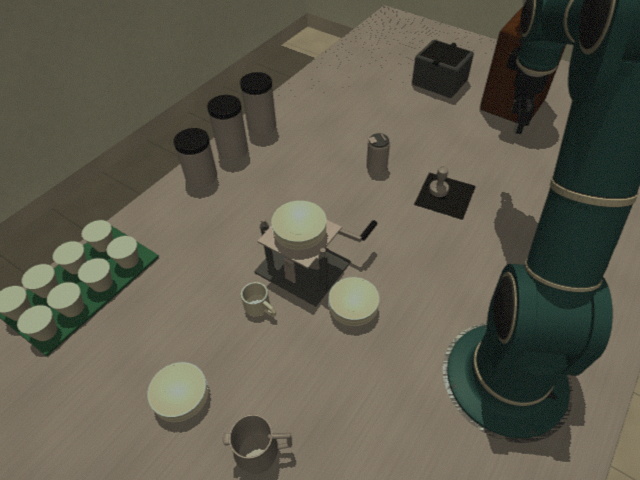

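View pics/top0.png

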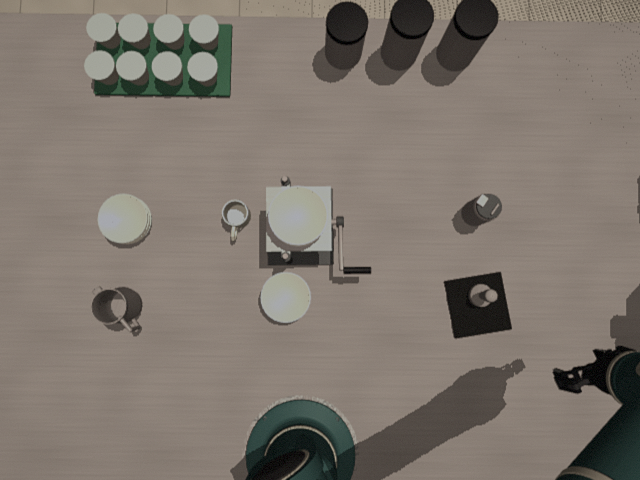

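The top view shows the lift's deck at about (299,218), and the lever arm running from the shaft at (340,222) to the black handle at (345–371,270). The shaker is at (488,208) and the tamper at (483,295), both well to the right. The side view matches this. Next I'll measure the lift's pose and the handle.

Run:
```python
from h import *
W=np.load('top0.npy');i=cv2.imread('pics/top0.png')
g=i.max(2)
m=np.zeros((480,640),bool);m[260:280,335:378]=1
h=m&(g<60)&(W[...,2]>60)
P=W[h];print(len(P),np.median(P,0),P.min(0),P.max(0))
c=P.mean(0);u,s,vt=np.linalg.svd(P-c);print('handle axis',vt[0],s)
# deck plate
m[:]=0;m[180:270,258:338]=1
d=m&(abs(W[...,2]-141)<5)
cnt=d.astype(np.uint8)
P=W[d];r=cv2.minAreaRect(P[:,:2].astype(np.float32));print('deck',len(P),np.median(P[:,2]),r)
D=m&(W[...,2]>170);P=W[D];print('dish',np.median(P,0),cv2.minEnclosingCircle(P[:,:2].astype(np.float32)),np.percentile(P[:,2],[5,50,95]))
m[:]=0;m[225:265,335:350]=1
a=m&(W[...,2]>60)&(W[...,2]<140);P=W[a];print('arm',P.min(0),P.max(0))
for n,(x0,x1,y0,y1) in dict(low=(255,315,268,328),cup=(218,252,195,245)).items():
    m[:]=0;m[y0:y1,x0:x1]=1;P=W[m&(W[...,2]>15)];print(n,P.min(0),P.max(0))
```

```text
177 [ 459.13594722 -129.11198193  102.84078743] [ 451.5747488  -162.34087132   93.32516509] [466.52048801 -97.98899332 110.94407578]
handle axis [-0.03076265  0.99942282 -0.01441099] [248.03111696  61.41402013  34.65723035]
deck 1395 141.66328790912482 ((568.160888671875, 8.473785400390625), (183.20654296875, 149.8986053466797), 1.5233395099639893)
dish [574.86304665   9.06190609 183.78468351] ((569.4005126953125, 31.329404830932617), 88.90003967285156) [174.86152322 183.78468351 192.75841807]
arm [472.64092208 -98.4500675   79.43283676] [568.68797673 -81.42118833 105.36539935]
low [331.20214631 -20.44221287  30.06106263] [451.79022015 100.99455436  56.18663305]
cup [531.44848541 136.80756692  15.07236895] [632.13185077 202.05688556  64.47551454]
```

carry_out --plan '[{"slide": [0.014,-0.012,0],"yaw": -3},{"slide": [0.043,-0.037,0],"yaw": -8},{"slide": [0.079,-0.067,0],"yaw": -15},{"slide": [0.118,-0.101,0],"yaw": -22},{"slide": [0.157,-0.134,0],"yaw": -29},{"slide": [0.2,-0.171,0],"yaw": -37},{"slide": [0.239,-0.205,0],"yaw": -44},{"slide": [0.278,-0.238,0],"yaw": -52},{"slide": [0.314,-0.269,0],"yaw": -59},{"slide": [0.343,-0.293,0.01],"yaw": -64},{"slide": [0.357,-0.305,0.02],"yaw": -66.3},{"slide": [0.357,-0.305,0.03],"yaw": -66.3}]' --gripper 1

```text
clock: 1.6
eef_pos: [459.6, -135.3, 208.6]
tool_rot: [[-0.031, 1.0, -0.0], [1.0, 0.031, 0.0], [0.0, -0.0, -1.0]]
force: [0.8, -0.2, -0.3]
gripper_width: 85.6
finger_force: 0.0
```

Run:
```python
from h import *
s=readout.state();print(s['clock'],s['eef_pos'],s['tool_rot'],s['force'],s['joint_velocities'])
i,W,k=cam('wrist');save('w1.png',i);np.save('w1.npy',W)
```

```text
1.6 [ 459.60654534 -135.29325013  208.64211791] [[-3.12370058e-02  9.99511952e-01 -3.27770866e-04]
 [ 9.99512003e-01  3.12370260e-02  5.65383766e-05]
 [ 6.67493702e-05 -3.25844825e-04 -9.99999945e-01]] [ 0.82064728 -0.20100678 -0.27745233] [ 0.00334892  0.1055859   0.04542391  0.08515476  0.06624635 -0.17563146
 -0.05632294]
```

View pics/w1.png

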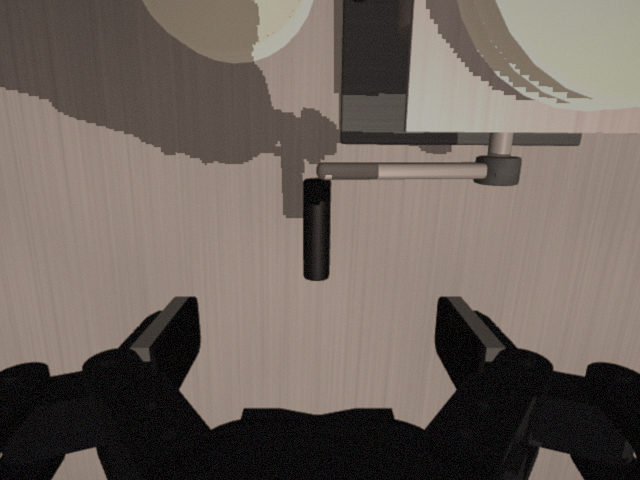

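The wrist view has the handle vertical at (316,180–278), centred between the fingers and parallel to the image axes. The shaft boss is at (497,170).

Run:
```python
from h import *
i,W,k=cam('wrist');np.save('w1.npy',W)
g=i.max(2);m=np.zeros((480,640),bool);m[182:285,295:338]=1
h=m&(g<70)&(W[...,2]>60);P=W[h];print(len(P),np.median(P,0),P.min(0),P.max(0))
c=P.mean(0);print(np.linalg.svd(P-c)[2][0])
m[:]=0;m[155:186,474:522]=1;b=m&(W[...,2]>70);P=W[b];print('boss',P.min(0),P.max(0),np.median(P,0))
m[:]=0;m[0:130,415:640]=1;d=m&(abs(W[...,2]-141)<6);P=W[d];print('deck',P.min(0),P.max(0),np.median(P,0))
print(readout.state()['eef_pos'])
```

```text
2556 [ 457.22345313 -129.63972573  101.97694233] [ 448.3887743  -163.40642495   94.72765054] [466.15085503 -99.70370377 105.25894386]
[ 0.0203595  -0.99979138 -0.00163952]
boss [554.40789298 -99.10017797  76.72283278] [587.54708386 -80.75685837  95.14987691] [569.64848358 -89.57346203  91.21557871]
deck [498.4842318  -67.31322666 135.03990012] [614.34632799 -10.22698896 143.72526719] [526.57967972 -50.95267057 140.81082191]
[ 458.64732732 -136.85663995  208.0645805 ]
```

carry_out --plan '[{"slide": [0,-0.001,0.02]},{"slide": [0,-0.001,0.05]},{"slide": [0,-0.001,0.08]},{"slide": [0,-0.001,0.105]},{"slide": [0,-0.001,0.12]},{"slide": [0,-0.001,0.125]},{"slide": [0,-0.001,0.125]}]'

```text
schema error: expected keys slide, yaw
```

carry_out --plan '[{"slide": [0,0,0]},{"slide": [0,0,0]},{"slide": [0,0,0]},{"slide": [0,0,0]},{"slide": [0,0,0]},{"slide": [0,0,0]},{"slide": [0,0,0]},{"slide": [0,0,0]}]' --gripper 0 --force 40

```text
schema error: expected keys slide, yaw
```

Run:
```python
from h import *
s=readout.state();print(s['clock'],s['eef_pos'],s['force'],s['gripper_width'],s['finger_force'])
i,W,k=cam('wrist');save('w2.png',i)
```

```text
1.7 [ 458.64732732 -136.85663995  208.0645805 ] [-0.75040005 -0.12449265  1.02108663] 85.42015810705986 0.0
```

View pics/w2.png

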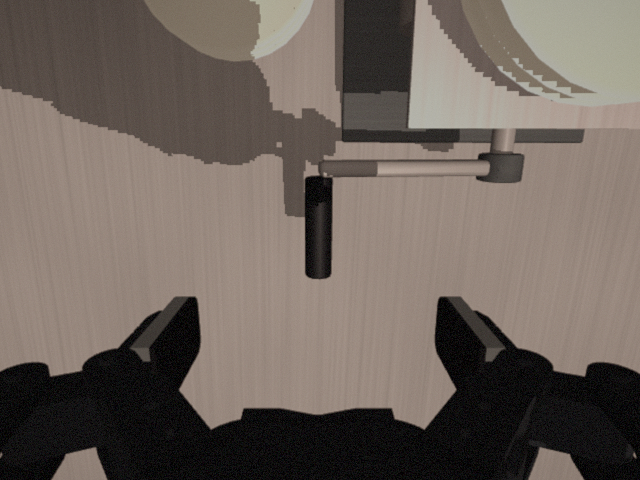

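The moves were refused because each row needs a yaw, so the picture is unchanged: handle still at (318,180–276). Sending them again with yaw.

carry_out --plan '[{"slide": [0,-0.001,0.02],"yaw": 0},{"slide": [0,-0.001,0.05],"yaw": 0},{"slide": [0,-0.001,0.08],"yaw": 0},{"slide": [0,-0.001,0.105],"yaw": 0},{"slide": [0,-0.001,0.12],"yaw": 0},{"slide": [0,-0.001,0.125],"yaw": 0},{"slide": [0,-0.001,0.125],"yaw": 0}]'

```text
clock: 2.62
eef_pos: [458.8, -136.4, 84.7]
tool_rot: [[-0.029, 1.0, 0.0], [1.0, 0.029, -0.0], [-0.0, 0.0, -1.0]]
force: [-0.5, 0.4, 0.7]
gripper_width: 85.2
finger_force: 0.0
```

carry_out --plan '[{"slide": [0,0,0],"yaw": 0},{"slide": [0,0,0],"yaw": 0},{"slide": [0,0,0],"yaw": 0},{"slide": [0,0,0],"yaw": 0},{"slide": [0,0,0],"yaw": 0},{"slide": [0,0,0],"yaw": 0},{"slide": [0,0,0],"yaw": 0},{"slide": [0,0,0],"yaw": 0}]' --gripper 0 --force 40

```text
clock: 3.62
eef_pos: [459.0, -136.2, 84.5]
tool_rot: [[-0.029, 1.0, 0.001], [1.0, 0.029, -0.0], [-0.0, 0.001, -1.0]]
force: [1.0, 0.6, 5.0]
gripper_width: 16.7
finger_force: 39.0
```

Run:
```python
from h import *
s=readout.state();print(s['clock'],s['eef_pos'],s['force'],s['gripper_width'],s['finger_force'])
i,W,k=cam('wrist');save('w3.png',i)
```

```text
3.625 [ 459.01109949 -136.2127284    84.51182443] [1.01486155 0.614433   5.0452247 ] 16.748881961724603 38.99215042591095
```

View pics/w3.png

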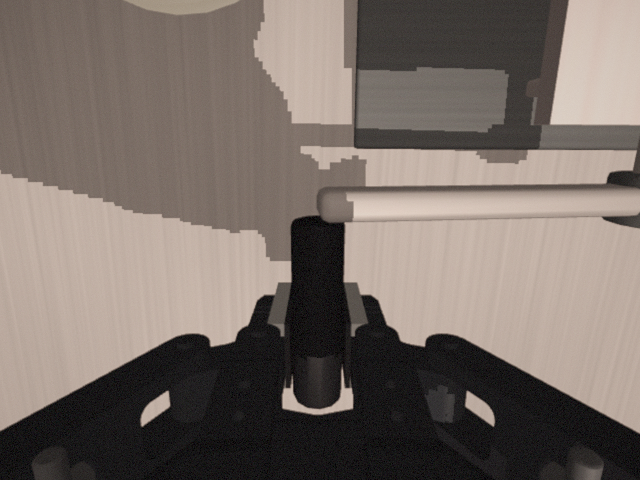

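The handle is held between the pads, at (317,220–400), with the arm clear of them. Now the first part of the swing.

carry_out --plan '[{"slide": [0,0.002,-0.0118],"yaw": 0},{"slide": [0,0.0053,-0.0234],"yaw": 0},{"slide": [0,0.0096,-0.0346],"yaw": 0},{"slide": [0,0.015,-0.0452],"yaw": 0},{"slide": [0,0.0215,-0.0553],"yaw": 0},{"slide": [0,0.029,-0.0647],"yaw": 0},{"slide": [0,0.029,-0.0647],"yaw": 0},{"slide": [0,0.029,-0.0647],"yaw": 0}]'

```text
clock: 4.68
eef_pos: [484.2, -135.7, 148.7]
tool_rot: [[-0.028, 1.0, -0.008], [1.0, 0.028, -0.0], [-0.0, -0.008, -1.0]]
force: [-28.6, -1.3, 18.2]
gripper_width: 16.7
finger_force: 40.2
```

```bash
cat > m.py <<'E'
from h import *
import sys
# mean height over dish region, and arm angle from grip position
def meas():
    T0=np.load('top0.npy');S0=np.load('side0.npy')
    out=[]
    for n,W0 in(('top',T0),('side',S0)):
        i,W,k=cam(n)
        m=(W0[...,2]>176)&(np.hypot(W0[...,0]-574,W0[...,1]-10)<50)
        d=(W-W0)[...,2][m]; d=d[np.isfinite(d)&(abs(d)<25)]
        out+=[round(float(np.median(d)),2),round(float(np.mean(d)),2),len(d)/m.sum().clip(1)]
        last=i;save(n+sys.argv[1]+'.png',i)
    f=[];p=[]
    for _ in range(1):
        s=readout.state();f.append(s['force']);p.append(s['eef_pos'])
    p=np.array(p[0]);f=np.array(f[0])
    x=(p[0]-459.0)*.9996+(p[1]+136.2)*.029; z=p[2]-84.5
    # shaft relative to start handle: x=119.1, z=-14.5
    rx,rz=x-119.1,z+14.5; a=np.arctan2(rx,rz)
    fx=f[0]; print('clk',s['clock'],'a %.3f r %.1f'%(a,np.hypot(rx,rz)),'tang %.2f rad %.2f'%(fx*np.cos(a)-f[2]*np.sin(a),fx*np.sin(a)+f[2]*np.cos(a)),p.round(1),f.round(2),'w',s['gripper_width'],s['finger_force'],out)
meas()
E
python3 m.py 1
```

```text
clk 4.775 a -0.873 r 122.6 tang -4.38 rad 33.43 [ 484.2 -135.7  148.7] [-28.43  -0.53  18.11] w 16.62556571217543 40.160076320171356 [-0.47, -0.51, np.float64(0.9954093343534812), -0.68, -0.6, np.float64(0.9931880108991825)]
```

Run:
```python
from h import *
i,W,k=cam('wrist');save('w4.png',i)
g=i.max(2);m=np.zeros((480,640),bool);m[215:285,280:360]=1
h=m&(g<70);P=W[h];P=P[np.isfinite(P[:,0])];P=P[P[:,2]>100];print(len(P),np.median(P,0),np.percentile(P,[2,98],0))
s=readout.state();print(s['eef_pos'],s['force'],s['torque'],s['tool_rot'])
```

```text
3480 [ 481.60562097 -106.9317737   161.55189422] [[ 473.53131929 -118.61345272  155.04588121]
 [ 489.69752139  -97.19043869  163.71885451]]
[ 484.15473977 -135.71548765  148.73134179] [-27.66162317  -1.92232791  17.93550026] [-0.30247655  6.2510665  -0.02273263] [[-2.82003873e-02  9.99570743e-01 -7.94158282e-03]
 [ 9.99602289e-01  2.81990995e-02 -2.74103479e-04]
 [-5.00403334e-05 -7.94615419e-03 -9.99968428e-01]]
```

View pics/w4.png

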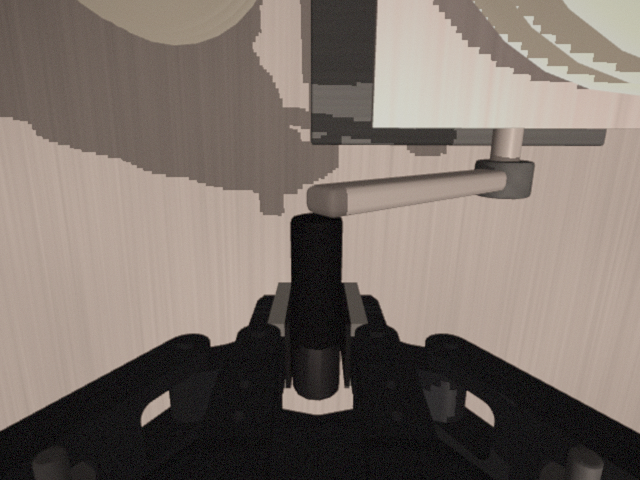

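The handle slipped about 4 mm down between the pads; it is at (317,215–395), still well held. I'll grip harder and correct the arc.

carry_out --plan '[{"slide": [0,0,-0.004],"yaw": 0},{"slide": [0,0.004,-0.0086],"yaw": 0},{"slide": [0,0.0084,-0.0128],"yaw": 0},{"slide": [0,0.0129,-0.0168],"yaw": 0},{"slide": [0,0.0175,-0.0205],"yaw": 0},{"slide": [0,0.0175,-0.0205],"yaw": 0},{"slide": [0,0.0175,-0.0205],"yaw": 0}]' --force 60

```text
clock: 5.7
eef_pos: [503.2, -135.2, 170.0]
tool_rot: [[-0.029, 1.0, -0.005], [1.0, 0.029, -0.001], [-0.001, -0.005, -1.0]]
force: [-24.1, -2.0, 20.5]
gripper_width: 15.8
finger_force: 60.2
```

```bash
cat >> m.py <<'E'
i,W,k=cam('wrist');g=i.max(2);m=np.zeros((480,640),bool);m[215:285,280:360]=1
P=W[m&(g<70)];P=P[np.isfinite(P[:,0])];s=readout.state();P=P[P[:,2]>s['eef_pos'][2]];print('handle-tcp',np.median(P,0)-[0,0,7.5]-s['eef_pos'])
E
python3 m.py 2
```

```text
clk 5.8 a -0.643 r 124.9 tang -6.91 rad 30.12 [ 503.2 -135.2  170. ] [-23.59  -2.34  19.97] w 15.670312013954735 60.165334939956665 [-0.5, -0.53, np.float64(0.9961744452945677), -0.42, -0.44, np.float64(0.9959128065395095)]
handle-tcp [-2.23798712 28.41049054  3.45241341]
```

carry_out --plan '[{"slide": [0,-0.001,0],"yaw": 0},{"slide": [0,-0.002,0.002],"yaw": 0},{"slide": [0,-0.002,0.004],"yaw": 0},{"slide": [0,-0.002,0.006],"yaw": 0},{"slide": [0,-0.002,0.006],"yaw": 0},{"slide": [0,-0.002,0.006],"yaw": 0}]' --force 20

```text
clock: 6.6
eef_pos: [498.2, -135.6, 164.6]
tool_rot: [[-0.028, 1.0, -0.011], [1.0, 0.028, -0.001], [-0.001, -0.011, -1.0]]
force: [-57.9, 0.5, 60.6]
gripper_width: 15.9
finger_force: 65.3
```

```bash
python3 m.py 3
```

```text
clk 6.7 a -0.701 r 123.8 tang -5.88 rad 83.36 [ 498.3 -135.6  164.6] [-58.25   0.18  59.92] w 15.910329290680195 65.2473396062851 [-0.61, -0.51, np.float64(0.9977046671767407), -0.8, -0.69, np.float64(0.9931880108991825)]
handle-tcp [-2.80533411 28.57092578  4.1485485 ]
```

carry_out --plan '[{"slide": [0,-0.0015,-0.002],"yaw": 0},{"slide": [0,-0.0033,-0.004],"yaw": 0},{"slide": [0,-0.0033,-0.004],"yaw": 0},{"slide": [0,-0.0033,-0.004],"yaw": 0}]'

```text
clock: 7.25
eef_pos: [499.9, -135.2, 167.5]
tool_rot: [[-0.029, 1.0, -0.0], [1.0, 0.029, -0.0], [-0.0, -0.0, -1.0]]
force: [-2.0, -4.3, -4.8]
gripper_width: 15.8
finger_force: 57.6
```

```bash
python3 m.py 4
python3 - <<'E'
from h import *
i,W,k=cam('wrist');save('w5.png',i)
s=readout.state();print(s['eef_pos'])
L=W[(W[...,1]<-84)&(W[...,1]>-108)&(W[...,2]>70)&(W[...,2]<190)&(W[...,0]<610)]
print(len(L));np.save('L.npy',L)
x=L[:,0];
for a in range(470,600,8):
    q=L[(x>=a)&(x<a+8)]
    if len(q)>5: print(a,len(q),q.mean(0).round(1),np.percentile(q[:,2],95).round(1))
E
```

```text
clk 7.35 a -0.677 r 125.0 tang -4.97 rad -2.21 [ 499.8 -135.2  167.5] [-2.49 -4.47 -4.83] w 15.952391483274539 57.663039565086365 [-0.43, -0.54, np.float64(0.9938791124713083), -0.61, -0.58, np.float64(0.9931880108991825)]
handle-tcp [-2.00671945 28.31851631  3.37815908]
[ 499.81191552 -135.2379897   167.46578163]
7183
486 604 [ 491.9 -100.4  175. ] 178.8
494 1716 [498.1 -97.  175. ] 180.2
502 1210 [505.2 -94.7 172.5] 178.1
510 617 [513.9 -90.  161.5] 167.7
518 515 [521.9 -89.8 152.1] 158.4
526 429 [529.9 -89.6 142.9] 149.0
534 366 [537.9 -89.4 133.4] 139.6
542 311 [545.8 -89.2 124.3] 130.4
550 272 [553.9 -89.  114.8] 121.2
558 278 [562.1 -88.5 102.1] 111.4
566 324 [570.1 -91.2  95.3] 102.0
574 371 [577.9 -91.2  93.2] 94.4
582 170 [584.6 -91.   89.9] 92.2
```

View pics/w5.png

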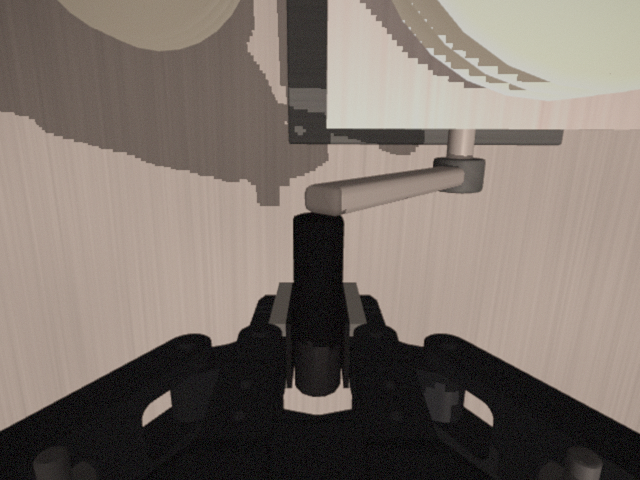

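The arm runs from (325,195) to the boss at (458,175). Its slope gives a ≈ −0.71, and the forces are now near zero. The deck hasn't lifted yet, so a_top is above roughly 0.25. I'll continue on the refitted circle.

carry_out --plan '[{"slide": [0,0.0056,-0.0044],"yaw": 0},{"slide": [0,0.0104,-0.0079],"yaw": 0},{"slide": [0,0.0155,-0.0112],"yaw": 0},{"slide": [0,0.0207,-0.0142],"yaw": 0},{"slide": [0,0.026,-0.0169],"yaw": 0},{"slide": [0,0.0315,-0.0194],"yaw": 0},{"slide": [0,0.0371,-0.0216],"yaw": 0},{"slide": [0,0.0427,-0.0235],"yaw": 0},{"slide": [0,0.0427,-0.0235],"yaw": 0},{"slide": [0,0.0427,-0.0235],"yaw": 0}]'

```text
clock: 8.7
eef_pos: [542.1, -134.2, 191.9]
tool_rot: [[-0.029, 1.0, -0.001], [1.0, 0.029, -0.001], [-0.001, -0.001, -1.0]]
force: [-14.5, -4.5, 15.7]
gripper_width: 15.5
finger_force: 57.9
```

```bash
sed -i 's/^    rx,rz=x-119.1,z+14.5/    rx,rz=x-119.0,z+8.1/' m.py
cat >> m.py <<'E'
L=W[(W[...,1]<-84)&(W[...,1]>-94)&(W[...,2]>100)&(W[...,2]<185)&(W[...,0]<640)&(W[...,0]>480)]
L=L[(L[:,2]>105)&(L[:,2]<165)]
if len(L)>100:
    v=np.linalg.svd(L[:,[0,2]]-L[:,[0,2]].mean(0),full_matrices=False)[2][0];v*=np.sign(v[1]);print('arm angle',len(L),np.arctan2(v[0],v[1]))
E
python3 m.py 5
```

```text
clk 8.8 a -0.301 r 120.9 tang -8.35 rad 18.18 [ 542.1 -134.2  191.9] [-13.36  -4.32  14.89] w 15.67032395004986 57.8585422039032 [7.9, 7.87, np.float64(0.9961744452945677), 7.85, 8.23, np.float64(0.9986376021798365)]
handle-tcp [-2.43445021 28.09624609  2.42936882]
arm angle 716 -0.3224662420722125
```

carry_out --plan '[{"slide": [0,0.0058,-0.0017],"yaw": 0},{"slide": [0,0.0116,-0.003],"yaw": 0},{"slide": [0,0.0175,-0.0041],"yaw": 0},{"slide": [0,0.0235,-0.0048],"yaw": 0},{"slide": [0,0.0295,-0.0052],"yaw": 0},{"slide": [0,0.0355,-0.0054],"yaw": 0},{"slide": [0,0.0415,-0.0052],"yaw": 0},{"slide": [0,0.0475,-0.0048],"yaw": 0},{"slide": [0,0.0475,-0.0048],"yaw": 0},{"slide": [0,0.0475,-0.0048],"yaw": 0}]'

```text
clock: 10.1
eef_pos: [590.9, -132.6, 196.3]
tool_rot: [[-0.029, 1.0, 0.002], [1.0, 0.029, -0.0], [-0.0, 0.002, -1.0]]
force: [3.4, -4.4, -1.6]
gripper_width: 15.7
finger_force: 57.1
```

```bash
python3 m.py 6
```

```text
clk 10.2 a 0.108 r 120.6 tang 3.51 rad -1.73 [ 590.9 -132.6  196.3] [ 3.3  -4.18 -2.1 ] w 15.910033229782867 57.137324810028076 [13.23, 13.17, np.float64(0.9969395562356542), 12.89, 13.54, np.float64(0.9795640326975477)]
handle-tcp [-2.24484211 28.06270541  2.8311483 ]
arm angle 395 0.11767838299749925
```

carry_out --plan '[{"slide": [0,0.0059,0.0007],"yaw": 0},{"slide": [0,0.0118,0.0018],"yaw": 0},{"slide": [0,0.0177,0.0031],"yaw": 0},{"slide": [0,0.0235,0.0048],"yaw": 0},{"slide": [0,0.0235,0.0048],"yaw": 0},{"slide": [0,0.0235,0.0048],"yaw": 0}]'

```text
clock: 11.0
eef_pos: [614.3, -131.5, 191.1]
tool_rot: [[-0.029, 1.0, 0.002], [1.0, 0.029, 0.0], [0.0, 0.002, -1.0]]
force: [6.3, -4.3, -6.0]
gripper_width: 16.1
finger_force: 57.2
```

```bash
python3 m.py 7; python3 m.py 7b
```

```text
clk 11.1 a 0.307 r 120.3 tang 7.73 rad -2.99 [ 614.3 -131.5  191.1] [ 6.46 -2.91 -5.19] w 15.789245027134832 57.19407498836517 [13.72, 13.72, np.float64(0.9992348890589136), 13.58, 14.02, np.float64(0.9673024523160763)]
handle-tcp [-2.03061679 27.96291966  3.04505213]
arm angle 777 0.3231292308442883
clk 11.25 a 0.307 r 120.3 tang 7.61 rad -3.97 [ 614.3 -131.5  191.1] [ 6.06 -2.81 -6.08] w 15.749878679298329 57.1904593706131 [13.72, 13.71, np.float64(0.9938791124713083), 13.4, 14.08, np.float64(0.9604904632152589)]
handle-tcp [-1.99028201 27.97589591  3.07592537]
arm angle 771 0.32064227513626725
```

carry_out --plan '[{"slide": [0,0.0056,0.0019],"yaw": 0},{"slide": [0,0.0112,0.0041],"yaw": 0},{"slide": [0,0.0167,0.0066],"yaw": 0},{"slide": [0,0.022,0.0093],"yaw": 0},{"slide": [0,0.0272,0.0123],"yaw": 0},{"slide": [0,0.0323,0.0156],"yaw": 0},{"slide": [0,0.0323,0.0156],"yaw": 0},{"slide": [0,0.0323,0.0156],"yaw": 0}]'

```text
clock: 12.3
eef_pos: [646.2, -130.8, 175.1]
tool_rot: [[-0.029, 1.0, 0.001], [1.0, 0.029, 0.0], [0.0, 0.001, -1.0]]
force: [5.6, -4.2, -9.2]
gripper_width: 15.8
finger_force: 57.5
```

```bash
python3 m.py 8; python3 m.py 8b
```

```text
clk 12.4 a 0.605 r 120.0 tang 9.71 rad -3.89 [ 646.2 -130.8  175.1] [ 5.77 -4.27 -8.73] w 15.85443116039838 57.535672187805176 [11.81, 11.78, np.float64(0.9984697781178271), 11.64, 12.43, np.float64(0.9904632152588556)]
handle-tcp [-2.12114531 27.99581185  3.47610872]
arm angle 1599 0.5806716867250912
clk 12.55 a 0.606 r 120.0 tang 9.51 rad -3.47 [ 646.2 -130.9  175.1] [ 5.84 -3.44 -8.27] w 15.700755457358467 57.535425424575806 [11.78, 11.76, np.float64(0.9984697781178271), 11.49, 12.31, np.float64(0.9931880108991825)]
handle-tcp [-2.12297397 28.05616977  3.4724671 ]
arm angle 1605 0.580036727566482
```

carry_out --plan '[{"slide": [0,-0.005,-0.0033],"yaw": 0},{"slide": [0,-0.0102,-0.0063],"yaw": 0},{"slide": [0,-0.0156,-0.009],"yaw": 0},{"slide": [0,-0.021,-0.0115],"yaw": 0},{"slide": [0,-0.0266,-0.0137],"yaw": 0},{"slide": [0,-0.0323,-0.0156],"yaw": 0},{"slide": [0,-0.0355,-0.0165],"yaw": 0},{"slide": [0,-0.0355,-0.0165],"yaw": 0},{"slide": [0,-0.0355,-0.0165],"yaw": 0},{"slide": [0,-0.0355,-0.0165],"yaw": 0}]'

```text
clock: 13.85
eef_pos: [612.2, -131.7, 193.3]
tool_rot: [[-0.029, 1.0, 0.005], [1.0, 0.029, -0.0], [-0.0, 0.005, -1.0]]
force: [6.6, -3.2, 4.5]
gripper_width: 16.0
finger_force: 55.8
```

```bash
python3 m.py 9; python3 m.py 9b
```

```text
clk 13.95 a 0.286 r 121.9 tang 4.86 rad 7.57 [ 612.3 -131.7  193.3] [ 6.79 -3.29  5.9 ] w 16.313939604651917 55.78119993209839 [13.7, 13.69, np.float64(0.9969395562356542), 13.42, 14.04, np.float64(0.9686648501362398)]
handle-tcp [-2.14125351 27.6671493   1.54640819]
arm angle 716 0.3107124492699946
clk 14.1 a 0.285 r 121.9 tang 4.47 rad 5.59 [ 612.2 -131.7  193.3] [ 5.86 -2.92  4.11] w 15.877907988572725 55.780298709869385 [13.61, 13.63, np.float64(0.9954093343534812), 13.28, 13.89, np.float64(0.9632152588555858)]
handle-tcp [-2.16386078 27.67047847  1.53090833]
arm angle 717 0.31209972890905013
```

carry_out --plan '[{"slide": [0,-0.0009,0],"yaw": 0},{"slide": [0,-0.0018,0],"yaw": 0},{"slide": [0,-0.0018,0],"yaw": 0},{"slide": [0,-0.0018,0],"yaw": 0},{"slide": [0,-0.0018,0],"yaw": 0},{"slide": [0,-0.0018,0],"yaw": 0}]'

```text
clock: 14.9
eef_pos: [611.3, -131.7, 193.6]
tool_rot: [[-0.029, 1.0, 0.007], [1.0, 0.029, -0.0], [-0.0, 0.007, -1.0]]
force: [12.5, -2.7, 2.4]
gripper_width: 15.9
finger_force: 55.5
```

```bash
python3 m.py 10; python3 -c "
from h import *
s=readout.state();print(s['joint_velocities'])
i,W,k=cam('wrist');save('w10.png',i)"
```

```text
clk 15.0 a 0.278 r 121.9 tang 11.87 rad 5.22 [ 611.3 -131.7  193.6] [12.85 -3.95  1.76] w 15.607602530886743 55.53737282752991 [13.6, 13.69, np.float64(0.9961744452945677), 13.47, 14.03, np.float64(0.9727520435967303)]
handle-tcp [-2.159858   27.53743261  1.4961465 ]
arm angle 700 0.301623748860778
[ 0.00132432  0.00098792  0.00010772 -0.00103095  0.00010789  0.00026403
 -0.00026641]
```

View pics/w10.png

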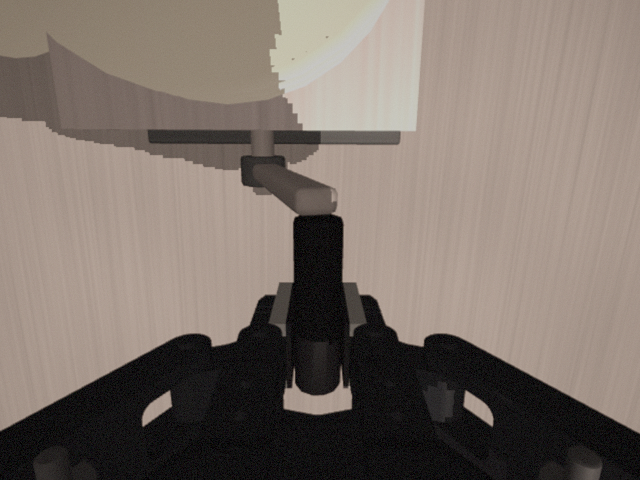

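View pics/side10.png

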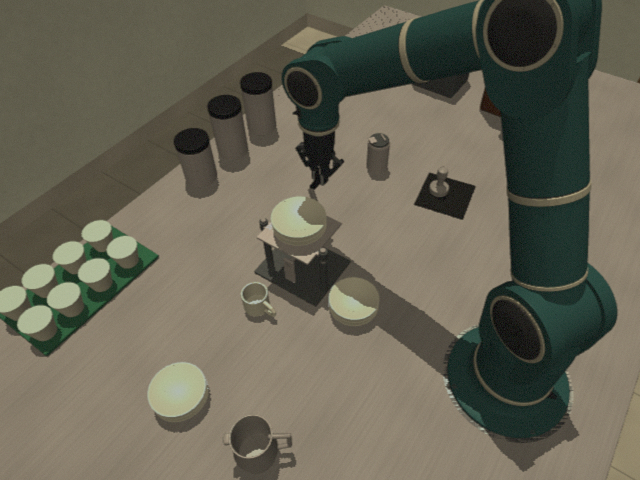

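The wrist view shows the handle still between the pads at (317,215–390), and the side view shows the deck raised with its neighbours unmoved. All four measured deck heights fit a_top ≈ 0.277, and the lever rests at about 0.28. Handing in.

```bash
python3 -c "
from workcell import order
print(order.sign_off())"
```

```text
the job is handed in; nothing more can be done
None
```

I handed the job in with the gripper still holding the handle at rest and the lever at about 0.28 rad past upright. That matches the cam top of about 0.277 rad I fitted from deck heights, after swinging on to about 0.6 rad and coming back; the side view shows the rest of the counter undisturbed.

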